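# Free the empty twine bobbin from its spring bar

### The arm

A 7-joint arm with a two-finger parallel gripper is mounted at the origin on the work surface. World frame = base frame: x ahead of the robot, y to its left, z up, the work surface at z = 0. Lengths are in m, angles in degrees, forces in N, time in s.
With the tool pointing down it reaches from about 0.4 to 0.85 m from the base axis. Payload 4.5 kg.
Tool frame: the origin (TCP) lies on the mounting face of the last link; the fingertips stand 166 mm ahead of it and the grasp point (between the pads) lies 147 mm ahead of it; y points along the fingers, x is the direction in which the jaws open and shut, and the axes are right-handed (so a half turn about y gives the same grasp; the last joint's range is limited). The gripper opens to 88 mm and grips with 3 to 60 N. Pads are 18 mm wide; open, the fingers measure 123 mm over their backs; the gripper's body (75 mm by 187 mm) begins 45 mm behind the grasp point.
Start: joints at [-62.636, 39.483, -11.15, 89.685, 9.013, 51.709, -12.324], TCP at [0.268, 0.564, 0.405] pointing down, gripper open.
Joint ranges: [-172.22, 172.22], [-26.19, 119.32], [-84.43, 86.54], [7.71, 146.69], [-57.33, 237.33], [2.42, 119.75], [-152.13, 152.13]. Speed limits (degrees/s): [147.25, 147.25, 180, 180, 180, 180, 180].

### API

Orientations are given as [roll, pitch, yaw] about the fixed x, y, z axes, in that order (R = Rz(yaw) Ry(pitch) Rx(roll)).
In Python, from workcell import goto, servo_line, movej, move_gripper, hold, solve_ik, capture, camera_params, MotionError, job_done, read_time, read_joint_positions, read_joint_vel, read_joint_torque, read_position, read_ee_rot, read_contact_force, read_wrist_torque, read_opening gives the robot as it stands. Calls block until the motion is done:
- goto(position, orientation): joint-space move of the TCP to a pose.
- servo_line(position, ori=None, vel=0.15, max_force=None): straight line of the TCP; ori=None keeps the orientation; vel is the mean speed in m/s. With max_force (N) it stops when the force on the tool has changed by that much, and returns True; else False.
- movej(angles): joint-space move.
- move_gripper(opening): finger opening in m; the grip force is fixed at half the most; returns when the fingers have stopped.
- hold(seconds).
- solve_ik(position, orientation): joint angles nearest the present ones, or None.
- capture(name): name is "scene" or "top" or "wrist"; returns the picture (480x640x3 uint8, red, green, blue); there is no depth.
- camera_params(name): a dict with "intrinsics" (3x3 intrinsics, pixels), "position" and "rotation" of the camera in the world; the wrist camera has in their place "hand_eye" (4x4, takes a point from camera to tool coordinates, whose origin is the TCP and whose axes are the tool frame's). Camera axes: x right, y up, looking along -z (the intrinsics and any distortion apply to the point x, -y, -z); pixel columns grow to the right and rows downward; lengths in m; the calibration is good to about 2 mm. A picture is of the moment at which its call begins: read the wrist's pose just before it. camera_params takes no time and is no camera call.
A pose or a line that the arm cannot do raises MotionError and nothing moves.
- job_done(): hands the job in, once; it reports no verdict.
Readings, each from a call of its own:
- read_time(): time.
- read_joint_positions(): joint angles.
- read_joint_vel(): joint speeds.
- read_joint_torque(): joint torques, N m.
- read_position(): TCP position.
- read_ee_rot(): TCP orientation.
- read_contact_force(): force on the tool from outside, world axes, zero at the start.
- read_wrist_torque(): the same for the moment, N m.
- read_opening(): finger opening in m.
Only numpy, scipy, OpenCV 4.12 (cv2) and the standard library are available. Lean on these libraries where they do the work, as an engineer would, in place of code of your own. Each camera call takes 0.05 s, during which the arm holds its last target. There are 200 camera calls.

### The job

The large twine bobbin on the steel stand is empty and has to come off. Take the forked key from the chopping board, put its two prongs down astride the spring bar that carries the large bobbin, and push the bar's collar outwards into its spring until the bobbin drops and rolls down to the front of the chute; then stand the key upright on the board again where it was. Leave the small bobbin on its bar, and do not touch the stand or the bobbins with the fingers.

Things in the scene. Friction and masses are not known exactly. Their poses are not given: they have to be found in the camera images.
- fork_grip (a point): Forked key on a round board (top at z 40): two steel prongs down, dark wooden handle up, 62 (x) by 22 (y) by 130 high, 0.2 kg. Point: handle centre, 100 above the prong tips; z up. Handle 34 (x) by 22 (y), 60 long: grip across the 22. Prongs 55 long, 22 thick, 30 gap between them in x. Same if turned half round. 100 beside it along x: a scraper, like handle, solid blade, not wanted. All in mm.
- big_bobbin_center (a point): Large wooden bobbin, 64 mm across, 24 wide, hung on the left or right bar of the stand. Point: its centre; y along its axle. When the bar has been pushed 29 mm or more (3 N at first, 7 N at the end, hard stop at 38) it drops 8 mm and rolls down its lane to the front wall by itself within 1.5 s; hold the bar pushed till then. Let go, the bar springs home.
- small_bobbin_center (a point): Small wooden bobbin, 44 mm across, 24 wide, hung on the other bar; it stays there. Point: its centre. To push a bar: prong tips at 50 to 75 mm above the worktop, one prong on each side of the bar, key's y along the bar, then move the key outwards against the collar.
- stand: Fixed steel stand. Origin: centre of underside; x to its rear, y left, z up. Two lanes (y +19, -19) slope to a front wall at x -113. Over each a 10 thick spring bar along y at x 45, z 87. Left bar: lane cheek y 33 to 43, 105 high; bare bar to y 89, where the fork goes; collar, a 44 disc, y 89 to 97; post at y 137, 110 high. Push the collar to +y. Right bar: mirror image, push to -y. All in mm.
Not all that is in view belongs to the job. What is shaped like the part that bears fork_grip but red or yellow is not meant.

How it is judged (in metres and radians):
On the way, in this order (a step that is already met when the one before it is completed fails the run):
1. the forked key pushes the spring bar while the large bobbin still hangs on it (contact force between fork and stand above 1.5 N and x of big_bobbin_center in the frame of stand above 0.03 m), for 0.05 s.
2. the large bobbin has come off and rolled to the front of the chute (x of big_bobbin_center in the frame of stand below -0.05 m and z of big_bobbin_center in the frame of stand below 0.06 m), for 0.1 s.
At the end, for the whole second after the job is handed in: The large bobbin lies still at the front of the chute (centre over 50 mm in front of the stand's origin, under 60 mm high), the small one still hangs on its bar (within 20 mm), and the forked key stands still, upright within 8 degrees, on the board within 50 mm of where it stood (all of step 2 and x of big_bobbin_center in the frame of stand above -0.11 m and linear speed of each of big_bobbin, fork below 0.03 m/s and distance of small_bobbin_center from where it was at the start of the episode below 0.02 m and distance of fork_grip from where it was at the start of the episode below 0.05 m and angle between fork_grip's own z axis and vertical below 0.15 rad); the robot touches nothing.
It fails at once if the small bobbin is knocked or let off its bar (distance of small_bobbin_center from where it was at the start of the episode above 0.025 m).
It fails at once if the fingers touch the stand or its bars (contact force between the fingers and stand above 2 N).
It fails at once if the fingers touch the large bobbin (contact force between the fingers and big_bobbin above 2 N).
It fails at once if the fingers touch the small bobbin (contact force between the fingers and small_bobbin above 2 N).
It also fails if it takes over 58 s, if anything falls off the work surface, if the arm or the gripper's body presses on something with over 40 N, if the wrist force passes 120 N, or if a joint passes its speed limit or range.

## Working session

There is one attempt and no reset: what is moved stays moved. The work goes in short steps, each a Python script; the robot and the scene stay as the last script left them, time stands still between calls to the robot, and variables do not carry over. Pictures are saved under pics/ and viewed, about 8 in all and at most 12, crops included, and the job is handed in when it is done.

```bash
mkdir -p pics; python3 - <<'E'
from workcell import *
import cv2
for n in ("scene","top"):
    im=capture(n); cv2.imwrite(f"pics/{n}0.png",im[:,:,::-1]); p=camera_params(n); print(n,p)
print(camera_params("wrist")); print(read_time(),read_position(),read_ee_rot())
E
```

```text
scene {'intrinsics': array([[464.41234445,   0.        , 330.9770641 ],
       [  0.        , 464.41234445, 246.38553775],
       [  0.        ,   0.        ,   1.        ]]), 'position': array([ 0.87324691, -0.32083052,  0.76327149]), 'rotation': array([42.73178115, -0.88961624, 45.93263016])}
top {'intrinsics': array([[549.06798563,   0.        , 315.40948188],
       [  0.        , 549.06798563, 240.58250786],
       [  0.        ,   0.        ,   1.        ]]), 'position': array([0.28692008, 0.119968  , 1.24165195]), 'rotation': array([  7.81348798,  -0.7171037 , -89.22951941])}
{'intrinsics': array([[425.02797048,   0.        , 311.12102036],
       [  0.        , 425.02797048, 238.66967419],
       [  0.        ,   0.        ,   1.        ]]), 'hand_eye': array([[ 9.99998637e-01, -4.05670113e-05, -1.65049386e-03,
         7.01900557e-04],
       [-1.55915075e-03,  3.05575802e-01, -9.52166476e-01,
         2.10476414e-02],
       [ 5.42977533e-04,  9.52167752e-01,  3.05575322e-01,
         7.81634138e-02],
       [ 0.00000000e+00,  0.00000000e+00,  0.00000000e+00,
         1.00000000e+00]])}
0.1 [0.26826449 0.56419402 0.40401089] [-90.00646175   0.09221432  64.57694248]
```

View pics/scene0.png

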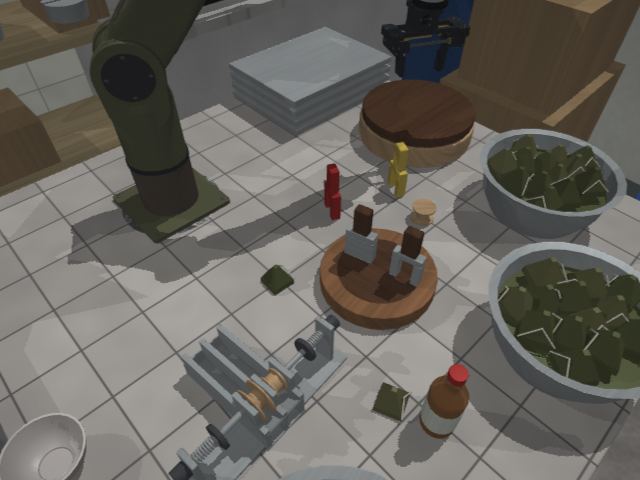

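View pics/top0.png

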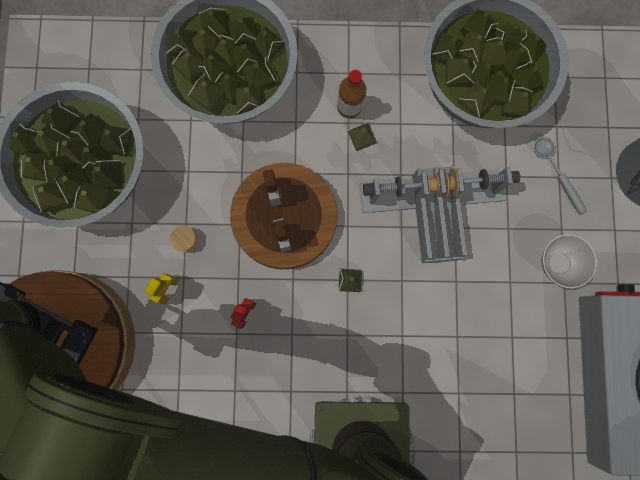

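The scene view shows the forked key at about (410,255) and the scraper at (360,235). In the top view the key is at (273,185) and the stand at about (440,200), with its front toward the robot. I'll zoom in to tell the bobbins apart and get pixel features.

```bash
python3 - <<'E'
import cv2,numpy as np
t=cv2.imread("pics/top0.png");s=cv2.imread("pics/scene0.png")
a=cv2.resize(t[150:270,350:530],(780,520),interpolation=cv2.INTER_CUBIC)   # x4.333
b=cv2.resize(t[155:275,225:345],(600,600),interpolation=cv2.INTER_CUBIC)   # x5
c=cv2.resize(s[310:480,165:365],(800,680),interpolation=cv2.INTER_CUBIC)[:600]   # x4
cv2.imwrite("pics/ca.png",cv2.convertScaleAbs(a,alpha=1.4));cv2.imwrite("pics/cb.png",cv2.convertScaleAbs(b,alpha=1.8));cv2.imwrite("pics/cc.png",cv2.convertScaleAbs(c,alpha=1.3))
E
```

```text
(no output)
```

View pics/ca.png

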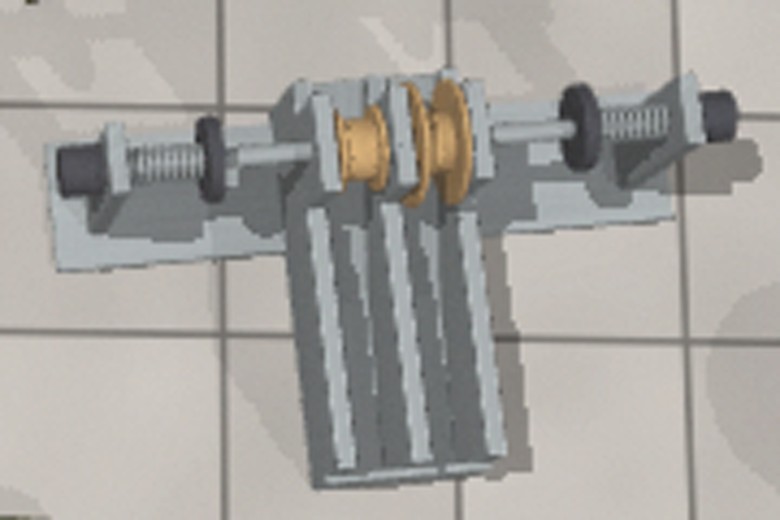

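View pics/cb.png

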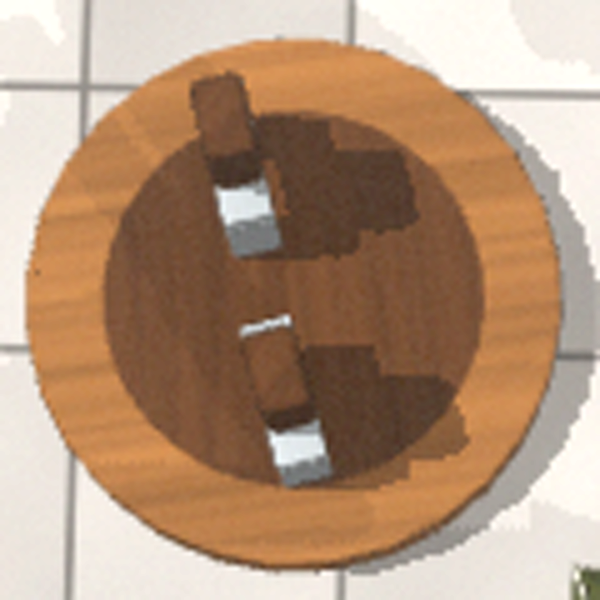

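View pics/cc.png

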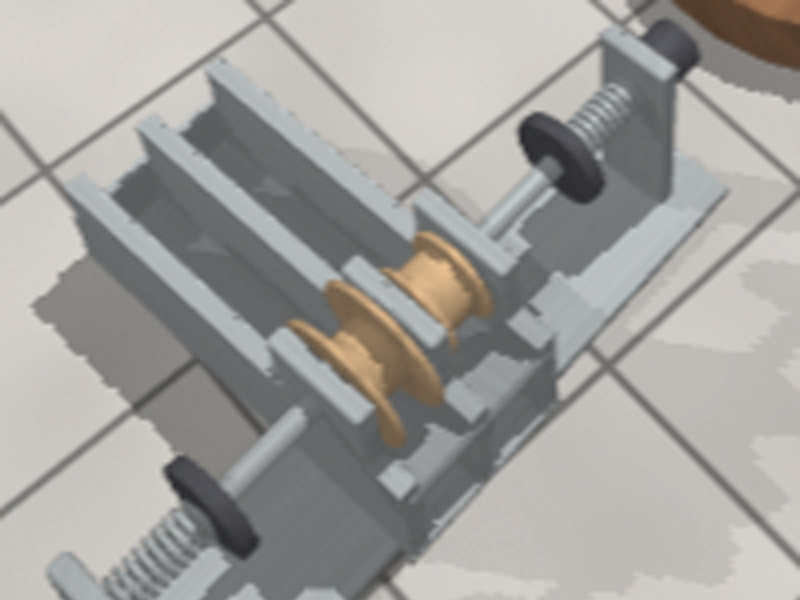

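Both views agree: the large bobbin hangs on the stand's right bar (image right, world -y). In the top view the collar discs are at about (398.5,187) and (484,179). The key's handle top is at (269.6,177.4) and the scraper's at (280.6,230.2). Next I cast rays.

```bash
cat > h.py <<'E'
import numpy as np, cv2
from scipy.spatial.transform import Rotation as Rn
from workcell import *
def cam(n):
    p=camera_params(n); K=p["intrinsics"]
    if n=="wrist":
        T=np.eye(4);T[:3,:3]=Rn.from_euler("xyz",read_ee_rot(),degrees=True).as_matrix();T[:3,3]=read_position();T=T@p["hand_eye"]
        return K,T[:3,:3],T[:3,3]
    return K,Rn.from_euler("xyz",p["rotation"],degrees=True).as_matrix(),np.array(p["position"])
def ray(c,u,v):
    K,R,o=c; d=R@np.array([(u-K[0,2])/K[0,0],-(v-K[1,2])/K[1,1],-1]); return o,d/np.linalg.norm(d)
def plane(c,u,v,z):
    o,d=ray(c,u,v); return o+d*(z-o[2])/d[2]
def proj(c,P):
    K,R,o=c; q=R.T@(np.array(P)-o); return [K[0,2]+K[0,0]*q[0]/-q[2], K[1,2]+K[1,1]*q[1]/q[2]]
def tri(r1,r2):
    (a,d),(b,e)=r1,r2; s=np.linalg.lstsq(np.c_[d,-e],b-a,rcond=None)[0]; p,q=a+s[0]*d,b+s[1]*e
    return (p+q)/2,np.linalg.norm(p-q)
E
python3 - <<'E'
from h import *
np.set_printoptions(precision=4,suppress=True)
t,s=cam("top"),cam("scene")
A=lambda x,y:(x/4.3333+350,y/4.3333+150); B=lambda x,y:(x/5+225,y/5+155); C=lambda x,y:(x/4+165,y/4+310)
for nm,a,c in (("colL",A(210,160),C(560,158)),("colR",A(580,127),C(210,507))):
    print(nm,plane(t,*a,.09),plane(s,*c,.087),tri(ray(t,*a),ray(s,*c)))
for nm,q in (("fork",[(190,85),(240,72),(258,148),(207,158)]),("scr",[(245,345),(295,332),(313,405),(262,418)])):
    P=np.array([plane(t,*B(*p),.17) for p in q]); print(nm,P.mean(0),"edges",np.linalg.norm(P-np.roll(P,-1,0),axis=1)); print(P[:2].mean(0)-P[2:].mean(0), proj(s,P.mean(0)))
for p in ((312,487),(508,477)): print("front",plane(t,*A(*p),0.01))
E
```

```text
colL [ 0.5643 -0.0693  0.09  ] [ 0.5681 -0.0703  0.087 ] (array([ 0.5663, -0.0697,  0.0838]), np.float64(0.0015172992206842555))
colR [ 0.5842 -0.2541  0.09  ] [ 0.587  -0.2554  0.087 ] (array([ 0.5857, -0.2555,  0.0846]), np.float64(0.0007866002311043833))
fork [0.5588 0.2015 0.17  ] edges [0.0207 0.032  0.0207 0.0307]
[0.0304 0.0077 0.    ] [np.float64(412.7125233284103), np.float64(230.4970677694387)]
scr [0.4542 0.1772 0.17  ] edges [0.0204 0.0301 0.0207 0.03  ]
[0.0291 0.0075 0.    ] [np.float64(361.3163925780183), np.float64(208.01051058309872)]
front [ 0.4101 -0.1345  0.01  ]
front [ 0.4168 -0.2371  0.01  ]
```

Checks: the collars come out 186 mm apart, as they should be, and the stand's yaw is about 6°. The key is at (0.559,0.2015) with yaw about 13.5°. I'll move above the key and check with the wrist camera.

```bash
python3 - <<'E'
from h import *
for y in (103.5,-76.5):
    for p in ((.559,.2015,.287),(.585,-.22,.30)): print(y,p,solve_ik(p,[-90,0,y]))
goto([.559,.2015,.42],[-90,0,103.5])
move_gripper(.06)
c=cam("wrist"); im=capture("wrist"); cv2.imwrite("pics/w1.png",im[:,:,::-1])
print(read_time(),read_position(),read_ee_rot(),read_joint_positions())
print([proj(c,(.559,.2015,.17)),proj(c,(.559,.2015,.04))])
E
```

```text
103.5 (0.559, 0.2015, 0.287) [-11.75074116  47.40480573 -22.07797139 100.47332994  27.06474561
  37.4543043   54.32039233]
103.5 (0.585, -0.22, 0.3) [ 35.27932513  50.62332188 -35.39822984  94.06712342  37.28313594
  47.66143572  87.36509424]
-76.5 (0.559, 0.2015, 0.287) [-35.07395018  47.96928985  19.35034083 101.77654062 -25.65600163
  34.64176661 -76.7800173 ]
-76.5 (0.585, -0.22, 0.3) [  7.98431137  48.06469973  15.47799797  95.65493268 -18.46890784
  38.80499198 -43.44236092]
2.4333 [0.55901538 0.20149273 0.41998618] [-8.99991793e+01 -2.00888477e-04  1.03496773e+02] [ -9.92999953  37.41624354 -25.02622122  93.76798068  18.7690375
  53.01888362  61.6682469 ]
[[np.float64(310.85832053261305), np.float64(245.8106664424481)], [np.float64(310.8386113556895), np.float64(197.08901418016052)]]
```

View pics/w1.png

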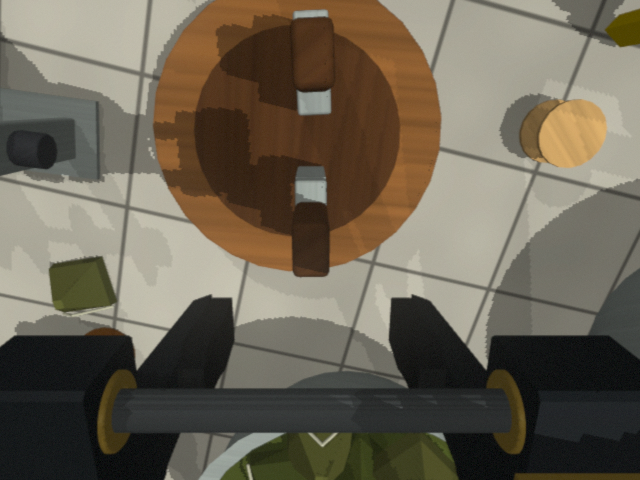

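The wrist view shows the key's handle (columns 293–328, bottom edge at row 276) centred on the predicted column 311 and aligned with the image axis. I'll check the edge against the prediction and then grasp.

```bash
python3 - <<'E'
from h import *
c=cam("wrist")
for u,v in ((294,275),(328,275),(311,275),(313,18)): print(plane(c,u,v,.17))
for u,v in ((311,203),): print(plane(c,u,v,.11))
a=np.radians(13.5); print("pred far edge",np.array([.559,.2015])+.017*np.array([np.cos(a),np.sin(a)]), proj(c,(.559-.017*np.cos(a),.2015-.017*np.sin(a),.11)))
E
```

```text
[0.57875027 0.19613556 0.17      ]
[0.57412865 0.21537115 0.17      ]
[0.57643954 0.20575305 0.17      ]
[0.44534446 0.17522166 0.17      ]
[0.54828139 0.19901031 0.11      ]
pred far edge [0.57553029 0.20546857] [np.float64(310.88581907179355), np.float64(194.51682591277182)]
```

```bash
python3 - <<'E'
from h import *
o=[-90,0,103.5]
P=[.561,.2022]
servo_line([*P,.330],o,.2)
print(servo_line([*P,.288],o,.08,max_force=8))
move_gripper(0.0); print("open",read_opening(),read_position())
servo_line([*P,.40],o,.12); hold(.2)
print(read_time(),read_opening(),read_contact_force())
for n in ("scene","top"): cv2.imwrite(f"pics/{n}1.png",capture(n)[:,:,::-1])
c=cam("wrist"); cv2.imwrite("pics/w2.png",capture("wrist")[:,:,::-1])
s=cv2.imread("pics/scene1.png")[100:340,260:560]; w=cv2.imread("pics/w2.png")[0:320,160:480]
cv2.imwrite("pics/m1.png",np.hstack([cv2.resize(s,(450,360)),cv2.resize(w,(350,350),interpolation=cv2.INTER_AREA)[:,:] if 0 else cv2.copyMakeBorder(cv2.resize(w,(350,350)),0,10,0,0,cv2.BORDER_CONSTANT)]))
E
```

```text
False
open 0.021750376919819646 [0.56102104 0.20220005 0.28808064]
5.65 0.02168723543128738 [-0.21349171  0.6095196  -3.32985597]
```

View pics/m1.png

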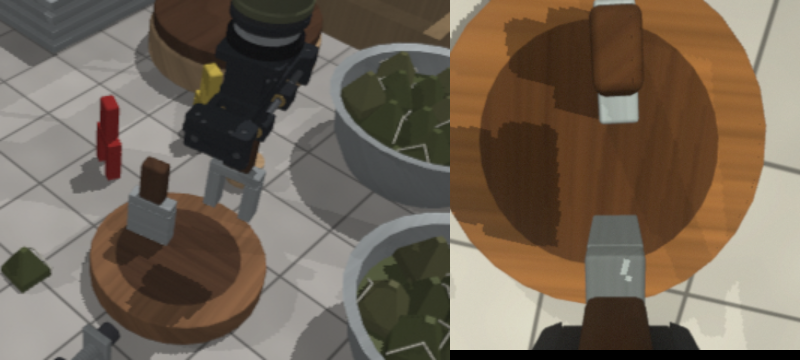

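```bash
cat >> h.py <<'E'
YS=5.96; SR=Rn.from_euler("z",YS,degrees=True).as_matrix(); SO=np.array([.576,-.1626,0])-SR@[.045,0,0]
def S(x,y,z): return SO+SR@np.array([x,y,z])
E
python3 - <<'E'
from h import *
c=cam("wrist"); T=np.array(read_position()); R=Rn.from_euler("z",13.5,degrees=True).as_matrix()
for u,v,z in ((309,196.6,.152),(309,224,.222),(309,271.5,.222)): print((R.T@(plane(c,u,v,z)-T)).round(4))
o=[-90,0,90+YS]
p=S(.045,-.068,.38); goto(p,o); hold(.2)
c=cam("wrist"); cv2.imwrite("pics/w3.png",capture("wrist")[:,:,::-1])
print(read_time(),read_position(),SO)
for q in ((.045,-.043,.087),(.045,-.089,.109),(.045,-.097,.109),(.067,-.093,.087),(.023,-.093,.087),(.045,-.137,.110),(.045,.093,.087)): print(q,np.round(proj(c,S(*q))))
E
```

```text
[-0.0291 -0.0011 -0.2477]
[-0.0335 -0.0008 -0.1777]
[-0.0139 -0.0008 -0.1777]
7.6417 [ 0.58341601 -0.22917305  0.38012571] [ 0.53124324 -0.16727254  0.        ]
(0.045, -0.043, 0.087) [346. 224.]
(0.045, -0.089, 0.109) [274. 234.]
(0.045, -0.097, 0.109) [261. 234.]
(0.067, -0.093, 0.087) [272. 255.]
(0.023, -0.093, 0.087) [270. 191.]
(0.045, -0.137, 0.11) [196. 234.]
(0.045, 0.093, 0.087) [550. 224.]
```

View pics/w3.png

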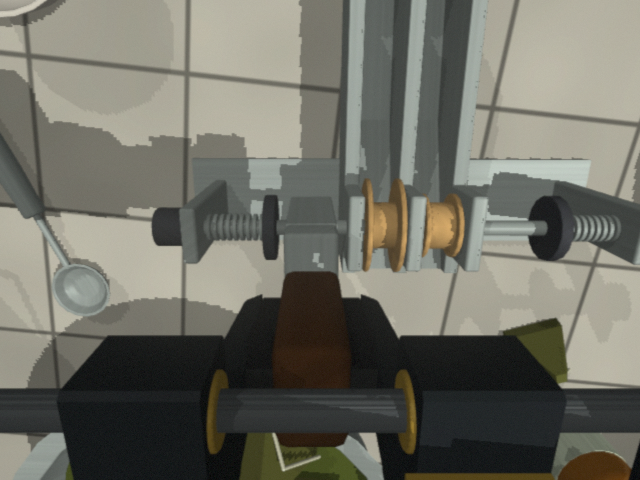

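The collars sit 4 px lower than predicted, which is about 2.5 mm in stand x, and y agrees within 1.5 mm. I'll correct for that, lower the key and push.

```bash
sed -i 's/^YS=.*/&; SO=SO+SR@[.0023,.001,0]/' h.py; python3 - <<'E'
from h import *
o=[-90,0,90+YS]
Z=.308
f=lambda:np.array(SR.T@read_contact_force()).round(2)
servo_line(S(.045,-.067,.38),o,.1); print(f())
print(servo_line(S(.045,-.067,Z),o,.1,max_force=6),f(),read_position())
for y in (-.078,-.09,-.10,-.108,-.112):
    b=servo_line(S(.045,y,Z),o,.04,max_force=15); print(y,b,f(),read_time())
hold(1.6); print(f(),read_opening())
for n in ("scene","top"): cv2.imwrite(f"pics/{n}2.png",capture(n)[:,:,::-1])
s=cv2.imread("pics/scene2.png")[250:480,140:400]; t=cv2.imread("pics/top2.png")[140:280,350:540]
cv2.imwrite("pics/m2.png",np.hstack([cv2.resize(s,(390,345)),cv2.resize(t,(400,345))]))
E
```

```text
[-0.83 -0.01 -2.01]
False [ 0.96  0.42 -0.93] [ 0.58551147 -0.2280281   0.30858756]
-0.078 False [ 0.8  -0.16 -1.97] 9.1833
-0.09 False [-0.25  4.18 -0.74] 9.6333
-0.1 False [-0.03  3.62 -0.19] 10.0333
-0.108 False [ 0.02  5.48 -0.85] 10.3833
-0.112 False [-0.31  4.95  0.4 ] 10.6333
[-0.51  5.29  0.18] 0.021673345461982768
```

View pics/m2.png

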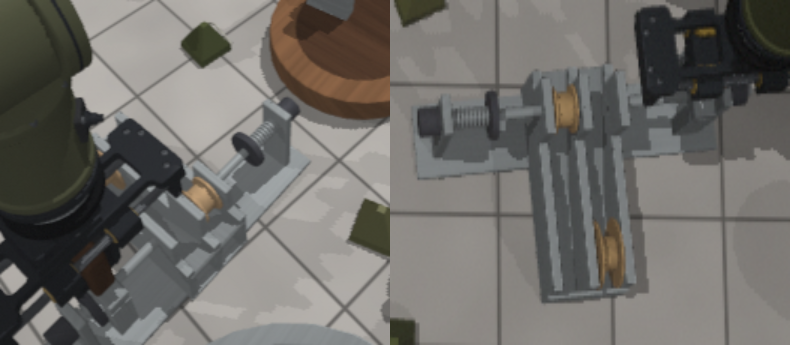

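The large bobbin is at the front wall and the small one still hangs. Next I back off, lift, and return the key.

```bash
python3 - <<'E'
from h import *
o=[-90,0,90+YS]
servo_line(S(.045,-.068,.308),o,.06)
servo_line(S(.045,-.068,.42),o,.12)
o=[-90,0,103.5]; P=[.561,.2022]
goto([*P,.42],o)
servo_line([*P,.31],o,.15); hold(.3)
c=cam("wrist"); w=capture("wrist"); print(read_time(),read_contact_force(),read_opening())
print(servo_line([*P,.285],o,.03,max_force=5),read_position(),read_contact_force())
s=capture("scene")
cv2.imwrite("pics/m3.png",np.hstack([cv2.resize(s[80:340,240:540],(400,346)),cv2.resize(w[0:346,120:520],(400,346))])[:,:,::-1])
E
```

```text
17.125 [-0.07883212 -0.12137683 -2.60136392] 0.021656132323715563
True [0.56084259 0.20209976 0.28799811] [-0.61366796 -0.425476    3.9934294 ]
```

View pics/m3.png

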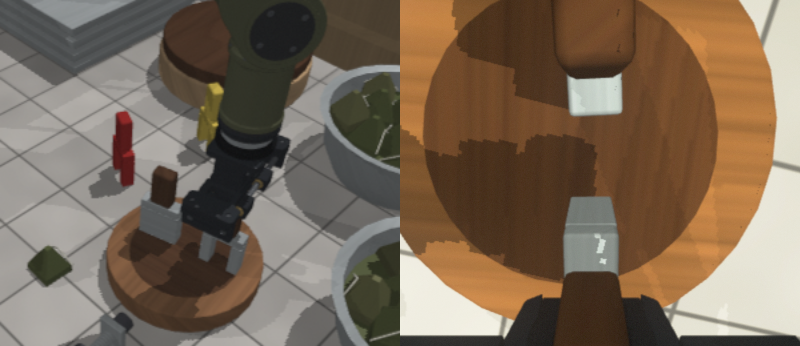

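The key is upright on the board, with contact at the same height it was lifted from. I'll release it and check.

```bash
python3 - <<'E'
from h import *
move_gripper(.06); hold(.3)
o=[-90,0,103.5]
servo_line([.561,.2022,.42],o,.12)
goto([.40,.40,.45],[-90,0,103.5]); hold(.3)
s=capture("scene"); t=capture("top"); print(read_time(),read_contact_force())
cv2.imwrite("pics/m4.png",np.hstack([cv2.resize(s[140:480,165:465],(400,453)),cv2.resize(t[130:290,225:525],(400,213+0)) if 0 else cv2.copyMakeBorder(cv2.resize(t[130:290,225:525],(400,213)),0,240,0,0,cv2.BORDER_CONSTANT)])[:,:,::-1])
E
```

```text
21.5417 [-1.18280533  0.04278965  0.86451572]
```

View pics/m4.png

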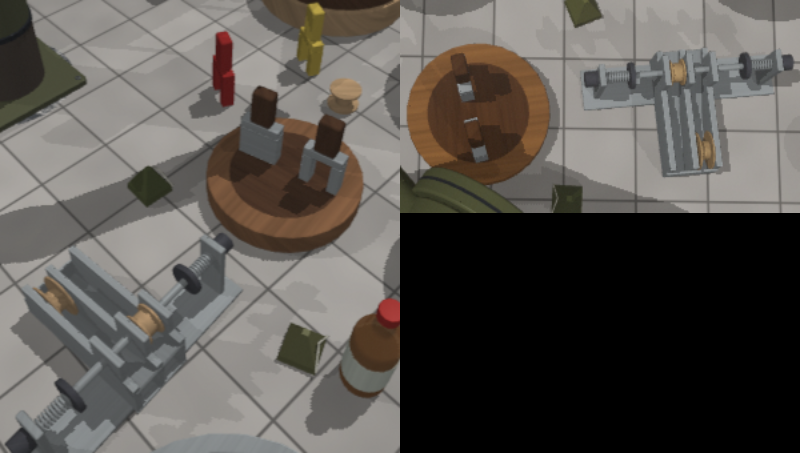

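The key stands upright in its place, the large bobbin lies at the front of the chute, the small one hangs on its bar, and the arm is clear of everything.

```bash
python3 -c "
from workcell import *
job_done(); print(read_time())"
```

```text
the job is handed in; nothing more can be done
the job is handed in; nothing more can be done
```

I took the forked key from the board and set it astride the right bar, which carried the large bobbin. I pushed the collar out about 34 mm by commanded travel, at a measured 4–5.5 N. The bobbin dropped and rolled to the front of the chute. I then stood the key back on the board and handed the job in after about 22 s; no verdict was reported.

**Last pictures:** the large bobbin lies at the front wall, the small bobbin hangs on its bar, and the bar has sprung home. The key stands upright where it was and the arm is clear. I judged these end states by eye and did not measure them.

**Return of the key:** it touched the board at tool height 0.2880 m; it was gripped at 0.2881 m. The position was within about 1 mm of the grip point.

**Checks that disagreed slightly:**
- **Stand:** the wrist view put it about 2.5 mm further out than the first estimate. I corrected this before lowering the key.
- **Key and scraper:** they measured 107 mm apart against the stated 100 mm, with no effect on the job.
- **Handle's lower edge:** in the wrist view it was about 8 mm off the prediction. A second look once the key was gripped showed it centred to about 1–3 mm.

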